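# Lever the microscope stand up onto its prop

## Robot

A 7-joint arm with a two-finger parallel gripper is mounted at the origin on the work surface. World frame = base frame: x ahead of the robot, y to its left, z up, the work surface at z = 0. Lengths are in m, angles in rad, forces in N, time in s.
With the tool pointing down it reaches from about 0.4 to 0.875 m from the base axis. Payload 4.4 kg.
Tool frame: the origin (TCP) lies at the very end of the fingers, on their centre line; the grasp point (between the pads) lies env.grip_depth behind it (env.grip_depth is the distance from the TCP to the grasp point, in m); z points along the fingers, y is the line along which they close (so a half turn about z gives the same grasp; the last joint's range is limited). The gripper opens to 85 mm and grips with 20 to 120 N. Pads are 22 mm wide; open, the fingers measure 114 mm over their backs; the gripper's body (76 mm by 85 mm) begins 54 mm behind the grasp point. The pads swing forward as they close: fully open they stand 13 mm farther back than shut.
Start: joints at [-1.32, 0.628, 0.038, 1.517, -0.027, 0.996, -0.02], TCP at [0.202, 0.618, 0.231] pointing down, gripper open.
Joint ranges: [-3.06, 3.06], [-0.37, 2.12], [-1.25, 1.32], [0.18, 2.47], [-1.1, 4.24], [0.23, 1.98], [-2.94, 2.94]. Speed limits (rad/s): [2.57, 2.57, 3.14, 3.14, 3.14, 3.14, 3.14].

## Interface

Orientations are given as a rotation vector (axis times angle).
In Python, from station import env gives the robot as it stands. Calls block until the motion is done:
- env.move_to(position, orientation): joint-space move of the TCP to a pose.
- env.line_to(position, rot=None, speed=0.15): straight line of the TCP; rot=None keeps the orientation; speed is the mean speed in m/s.
- env.movej(angles): joint-space move.
- env.set_gripper(opening, grasp_force=None): opening from 0.0 (shut) to 1.0 (fully open); grasp_force is the grip in N (None keeps the last); returns when the fingers have stopped.
- env.pause(seconds).
- env.solve_ik(position, orientation): joint angles nearest the present ones, or None.
- env.sense(): the state.
- env.grab_frame(name): name is "scene" or "top" or "wrist"; returns a dict with "pixels" (420x560x3 uint8, blue, green, red), "camera_matrix" (3x3 intrinsics, pixels), "cam_to_world" (4x4, takes a point from camera to world coordinates). Camera axes: x right, y down, z forward; pixel columns grow to the right and rows downward; lengths in m; the calibration is good to about 2 mm. The wrist camera is an equidistant fisheye: a pixel r from the principal point sees the ray r / f radians off the axis. A picture is of the moment at which its call begins. There is no depth.
A pose or a line that the arm cannot do raises env.MotionError and nothing moves.
- env.job_done(): hands the job in; it is judged then, once.
The state is a dict: "t": time; "joint_pos": joint angles; "qvel": joint speeds; "tau": joint torques, N m; "ee_pos": TCP position; "tcp_rot": TCP orientation; "contact_force": force on the tool from outside, world axes, zero at the start; "moment": the same for the moment, N m; "opening": opening from 0.0 (shut) to 1.0 (fully open); "grip_force": force on a finger pad.
Only numpy, scipy, OpenCV 4.12 (cv2) and the standard library are available. Lean on these libraries where they do the work, as an engineer would, in place of code of your own. Each camera call takes 0.05 s, during which the arm holds its last target. There are 200 camera calls.

## Task

Slide the pry bar's toe over the fulcrum block into the mouth under the front of the heavy microscope stand until it is felt fully home against the stop inside, and lever the stand's front up with the bar over the block until the spring prop swings fully upright under it. Let the stand down gently onto its prop, then draw the bar out and lay it flat on the bench, clear of stand and block. Do not touch the stand with the gripper, ram the toe in or shove the stand back, do not ram the lever down into the bench, and leave the slide box, bottle and specimen case alone.

Things in the scene. Friction and masses are not known exactly. Their poses are not given: they have to be found in the camera images.
- stand: heavy stereo microscope stand, about 6 kg, loose: grey steel base plate 240 (x) x 200 (y) mm, its underside 12 mm and top 36 mm above the bench, on four rubber feet; pole and white head above, 320 mm high. Origin: centre of the plate, at bench level when standing flat. Its front edge is the side at its own x = -120 mm (facing its own -x); its own z is up. It tips on its rear feet, at x = +112 mm
- mouth (a point): centre of the lower part of the mouth in the middle of the stand's front edge, 6 mm above the bench: a slot 46 mm wide (along the stand's y), 20 mm high. The toe enters along the stand's +x. Inside sits a jacking shoe with a low roof (12 mm above the bench, only 4 mm deep) and a solid stop behind it; the stop lies 12 to 32 mm behind the front edge, set anew each time: find it by feel
- stand_rear (a point): middle of the rear feet of the stand, on the bench, about which it tips. The toe should meet the shoe's stop with no more than about 10 N: a hard push (25 N or more) makes the stand slide, and it should stay within 3 mm
- prop (a joint): spring prop of the stand: U-shaped bail of 8 mm round steel bar, arms on the stand's flanks pivoted 50 mm behind the front edge and 30 mm up, cross bar under the plate. 0 = folded back, cross bar on the bench; 0.87 rad = fully forward against its stop, just past upright. A light spring swings it forward as the front rises
- prop_bar (a point): end of the prop's cross bar, on the stand's +y side. The prop gets upright when the front edge has risen about 16 mm and then carries the stand tilted back by 0.07 rad. With the toe against the shoe's stop, pressing the handle end nearly down to the bench lifts enough (1 to 6 mm more rise of the front edge than needed); with the toe not under the shoe's roof it does not
- fulcrum: loose dark steel fulcrum block 40 (x) x 80 (y) x 20 (z) mm, 0.6 kg, with a rounded ridge (radius 8 mm) along its y on top, standing in front of the mouth with its ridge across the way in. Origin: centre of its underside
- ridge (a point): middle of the top of the fulcrum's ridge, 20 mm above the bench, 52 to 66 mm in front of the mouth
- bar: straight pry bar 300 mm long, 0.42 kg, underside flat throughout, lying on it. Origin: middle of the toe's end on the underside; the bar runs from there to its own -x; its own z is up. Steel blade 24 mm wide, 4 mm thick for 50 mm, then 6 mm to 180 mm; then a black handle to 300 mm
- handle (a point): centre of the bar's handle, 240 mm from the toe's end, 17 mm above the underside. The handle is 26 mm wide (y), 34 mm high (z), 120 mm long. Levering takes some 8 to 24 N downwards at the handle; the force rises steeply when the handle end meets the bench
- table: the white bench top, at z = 0
- slide_box: bystander: closed wooden box 100 x 170 x 35 mm; origin centre of its underside
- bottle: bystander: amber bottle, 56 mm diameter, 110 mm high; origin centre of its underside
- specimens: bystander: flat wooden specimen case 160 x 220 x 30 mm; origin centre of its underside
There are look-alikes about, which are no part of the job. Of the things like the fulcrum, leave any that is red; of the rest the smaller one is meant.

How it is judged:
By the outcome, as a careful person would: the job done as asked, in the order asked, and still so for the second after the job is handed in, with the robot touching nothing.
It also fails if it takes over 61 s, if anything falls off the work surface, if the arm or the gripper's body presses on something with over 40 N, if the wrist force passes 120 N, or if a joint passes its speed limit or range.

## Working session

There is one attempt and no reset: what is moved stays moved. The work goes in short steps, each a Python script; the robot and the scene stay as the last script left them, time stands still between calls to the robot, and variables do not carry over. Pictures are saved under pics/ and viewed, at most 10 in all, crops included, and the job is handed in when it is done.

```bash
ls; mkdir -p pics
python3 - <<'E'
from station import env
import cv2,numpy as np
np.set_printoptions(precision=4,suppress=True)
a=[]
for n in("scene","top"):
    f=env.grab_frame(n);cv2.imwrite(f"pics/{n}0.png",f["pixels"]);np.savez(f"pics/{n}0.npz",**f)
    print(n,f["camera_matrix"],f["cam_to_world"])
s=env.sense();print(s,env.grip_depth)
E
```

```text
pics
scene [[418.8159   0.     279.505 ]
 [  0.     418.8159 213.1596]
 [  0.       0.       1.    ]] [[-0.3753  0.7419 -0.5557  1.1538]
 [ 0.9268  0.307  -0.2161  0.3505]
 [ 0.0103 -0.5961 -0.8028  0.906 ]
 [ 0.      0.      0.      1.    ]]
top [[396.067    0.     278.9273]
 [  0.     396.067  207.9205]
 [  0.       0.       1.    ]] [[ 0.1183 -0.9709  0.2083  0.3614]
 [-0.993  -0.116   0.023   0.089 ]
 [ 0.0019 -0.2096 -0.9778  0.9888]
 [ 0.      0.      0.      1.    ]]
{'t': 0.1, 'joint_pos': array([-1.3198,  0.6293,  0.0384,  1.5183, -0.027 ,  0.9963, -0.02  ]), 'qvel': array([ 0.0002, -0.003 , -0.0002, -0.0032, -0.0013,  0.0024,  0.0024]), 'tau': array([  0.0025, -56.4539,   1.2303, -19.3975,   0.0113,   0.0054,
        -0.    ]), 'ee_pos': array([0.2023, 0.6171, 0.2305]), 'tcp_rot': array([-0.4955, -3.102 ,  0.0026]), 'contact_force': array([ 0.4636,  0.4229, -0.3742]), 'moment': array([ 0.0142,  0.0273, -0.0239]), 'grip_force': 0.0, 'opening': 1.002047826047122} 0.0187
```

View pics/scene0.png

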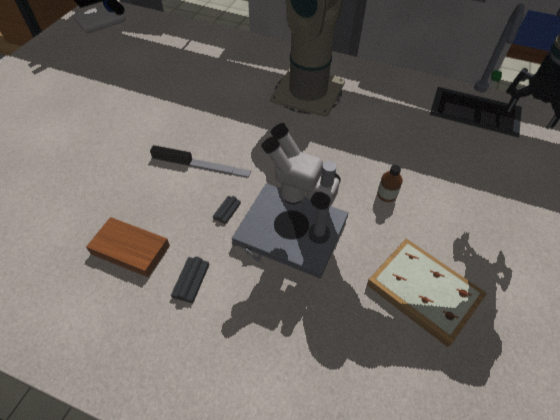

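View pics/top0.png

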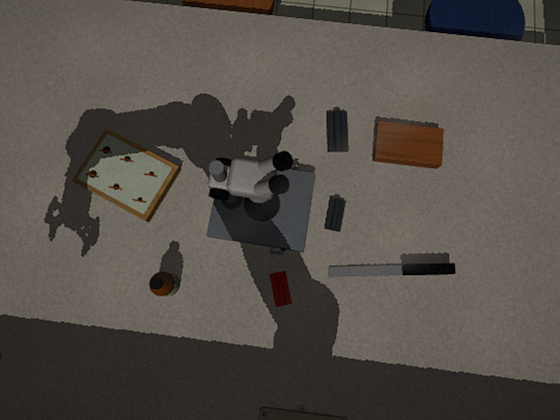

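Look-alikes in the top view: a dark small block at (335,213), a dark large block at (337,130) and a red block at (281,288). The small dark one fits, as it isn't red, is the smaller of the rest, and stands in front of the mouth. I'll confirm it in an enlarged crop.

Run:
```python
import cv2,numpy as np
p=np.load("pics/top0.npz")["pixels"];c=p[150:290,200:400]
c=np.clip(c.astype(float)*1.6,0,255).astype(np.uint8)
cv2.imwrite("pics/c1.png",cv2.resize(c,None,fx=4,fy=4,interpolation=cv2.INTER_CUBIC))
p=np.load("pics/scene0.npz")["pixels"];c=p[140:290,140:350]
cv2.imwrite("pics/c2.png",cv2.resize(c,None,fx=3.8,fy=3.8,interpolation=cv2.INTER_CUBIC))
```

```text
(no output)
```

View pics/c1.png

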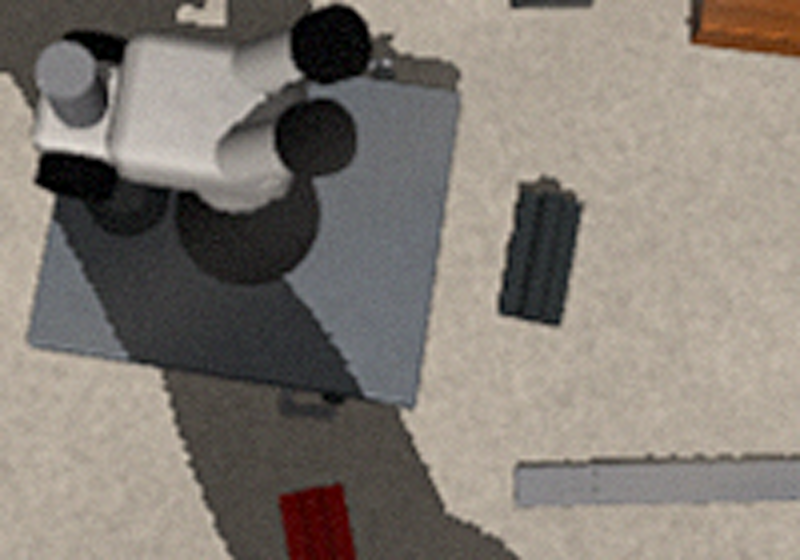

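View pics/c2.png

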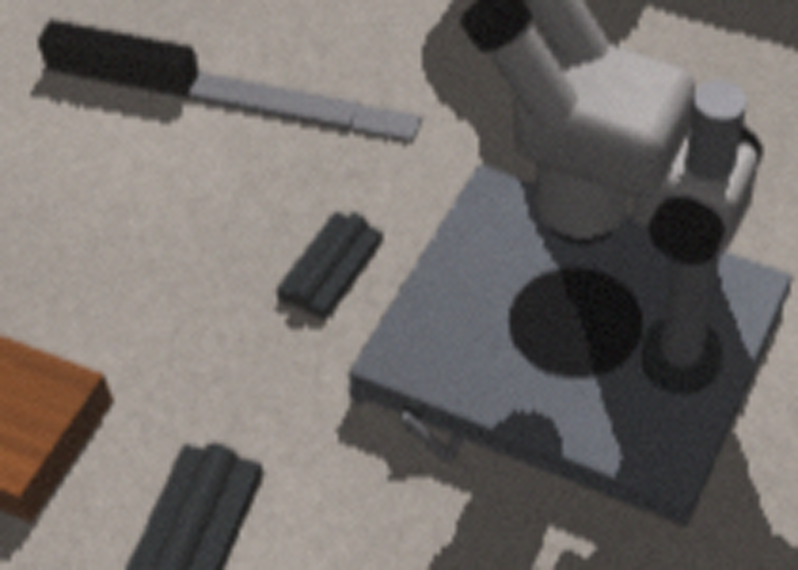

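The crops confirm it: the small dark ridged block, crop1 (540,250) = top (335,212), stands in front of the stand's right-hand edge, which runs from top (314.5,172.5) to (303,252). The bar's toe is at top (329,271).

```bash
cat > h.py <<'E'
import cv2,numpy as np
from scipy.spatial.transform import Rotation as R
np.set_printoptions(precision=4,suppress=True)
def ray(f,uv):
    K=f["camera_matrix"];T=f["cam_to_world"]
    d=T[:3,:3]@np.linalg.solve(K,[uv[0],uv[1],1.]);return T[:3,3],d
def onz(f,uv,z):
    o,d=ray(f,uv);return (o+d*(z-o[2])/d[2])[:2]
E
python3 - <<'E'
from h import *
t=np.load("pics/top0.npz");s=np.load("pics/scene0.npz")
T=lambda u,v:(200+u/4,150+v/4); S=lambda u,v:(140+u/3.8,140+v/3.8)
print("stand front corners top",onz(t,T(461,86),.036),onz(t,T(413,408),.036),"rear",onz(t,T(28,346),.036))
print("scene",onz(s,S(352,377),.036),onz(s,S(480,168),.036),"rear",onz(s,S(790,280),.036),onz(s,S(685,523),.036))
# dark masks
for n,f,box in(("top",t,(320,185,355,240)),("scene",s,(205,185,250,235))):
    p=f["pixels"];g=p.max(2)
    x0,y0,x1,y1=box;m=np.zeros_like(g);m[y0:y1,x0:x1]=(g[y0:y1,x0:x1]<62)*255
    c=max(cv2.findContours(m,0,2)[0],key=cv2.contourArea);r=cv2.minAreaRect(c)
    print(n,"fulc",r,onz(f,r[0],.012)); print(np.array([onz(f,q,.012) for q in cv2.boxPoints(r)]))
p=t["pixels"];g=p.max(2)
m=np.zeros_like(g);m[258:282,395:460]=(g[258:282,395:460]<35)*255
c=max(cv2.findContours(m,0,2)[0],key=cv2.contourArea);r=cv2.minAreaRect(c);print("handle",r,np.array([onz(t,q,.034) for q in cv2.boxPoints(r)]))
print("toe", onz(t,T(515,463),.004),onz(t,T(517,506),.004),"scene",onz(s,S(420,117),.004),onz(s,S(410,143),.004))
print("scene handle top ends",onz(s,S(52,22),.034),onz(s,S(193,45),.034))
E
```

```text
stand front corners top [0.6681 0.0319] [0.4638 0.0405] rear [0.4734 0.276 ]
scene [0.6702 0.0394] [0.4743 0.0462] rear [0.4855 0.2806] [0.6884 0.2739]
top fulc ((334.90386962890625, 211.9807586669922), (16.277637481689453, 35.69313430786133), 11.309932708740234) [ 0.5759 -0.0292]
[[ 0.5321 -0.0044]
 [ 0.6239 -0.0135]
 [ 0.6204 -0.0545]
 [ 0.5288 -0.0446]]
scene fulc ((226.6149139404297, 210.05836486816406), (13.685949325561523, 29.36334800720215), 36.38435363769531) [ 0.5795 -0.0245]
[[ 0.6167 -0.0476]
 [ 0.527  -0.0407]
 [ 0.5411 -0.0007]
 [ 0.629  -0.0092]]
handle ((428.1403503417969, 268.73638916015625), (11.42088794708252, 52.13661193847656), 87.0643310546875) [[ 0.4625 -0.197 ]
 [ 0.4837 -0.3207]
 [ 0.4567 -0.3228]
 [ 0.4357 -0.1998]]
toe [ 0.441  -0.0272] [ 0.4151 -0.0308] scene [ 0.4199 -0.0273] [ 0.4468 -0.0234]
scene handle top ends [ 0.4633 -0.3175] [ 0.4433 -0.2052]
```

```bash
cat >> h.py <<'E'
u=np.array([.0395,.9992,0]); mouth=np.array([.569,.0395,0]); D0=.064; Z=np.array([0,0,1.])
O=mouth-u*D0           # foot of ridge on the way-in line
def tool(ux,th,s):     # ux heading of the bar, th = toe-down pitch
    bx=ux*np.cos(th)-Z*np.sin(th); bz=ux*np.sin(th)+Z*np.cos(th); by=np.cross(bz,bx)
    return bx,bz,R.from_matrix(np.c_[s*bx,-s*by,-bz]).as_rotvec()
def pose(d,z,th,L,h,s,lat=0):   # toe at distance d past ridge, height z
    bx,bz,rv=tool(u,th,s); return O+u*d+Z*z-bx*L+bz*h, rv
from scipy.optimize import brentq
def pitch(d,z,gap): # pitch so underside passes gap above the ridge cylinder
    return brentq(lambda t:12e-3+(8e-3+gap)/np.cos(t)-d*np.tan(t)-z,-.5,.7)
a=np.deg2rad(97.9); bu=np.array([np.cos(a),np.sin(a),0]); toe0=np.array([.4305,-.0265,0])
E
python3 - <<'E'
from h import *
from station import env
for s in(1,-1):
    rv=tool(bu,0,s)[2]; g=toe0-bu*.24
    print(s,g,env.solve_ik(g+Z*.006,rv),env.solve_ik([.42,.08,.5],rv),env.solve_ik([.25,.5,.5],env.sense()["tcp_rot"]))
    for d,z in((.045,.004),(.07,.004),(.096,.004),(.085,.03)):
        th=pitch(d,z,.0015);p,r=pose(d,z,th,.24,.006,s);print(d,th,p,env.solve_ik(p,r))
E
```

```text
1 [ 0.4635 -0.2642  0.    ] [ 0.4912  0.8202 -0.0392  1.9904  0.0879  0.3325  0.5192] [-0.8101  0.0911  0.6275  1.6124 -0.0538  1.4555 -0.0405] [-1.1988  0.3225  0.0629  1.2932 -0.0197  1.5282  0.1157]
0.045 0.38531819861578076 [ 0.5596 -0.1995  0.0998] [-0.2504  0.7977  0.5182  1.8854  0.0453  0.4957  0.0434]
0.07 0.24904053860437056 [ 0.5601 -0.1854  0.069 ] [-0.1244  0.8013  0.3998  1.88   -0.0794  0.4726  0.1879]
0.096 0.18191828729057796 [ 0.561  -0.1633  0.0533] [-0.0865  0.8084  0.3398  1.882  -0.1403  0.464   0.236 ]
0.085 -0.09912276242320132 [ 0.5604 -0.1787  0.0122] [ 0.2732  0.8628  0.0717  1.8102 -0.3061  0.5177  0.5512]
-1 [ 0.4635 -0.2642  0.    ] [ 0.7911  0.8742 -0.5056  1.9817  0.8595  0.5126  2.9383] [ 0.6384  0.1674 -1.0639  1.5823  0.1468  1.4785  2.8464] [-1.1988  0.3225  0.0629  1.2932 -0.0197  1.5282  0.1157]
0.045 0.38531819861578076 [ 0.5596 -0.1995  0.0998] [ 0.1467  0.7321 -0.1183  1.8735  0.7794  0.6906  2.5119]
0.07 0.24904053860437056 [ 0.5601 -0.1854  0.069 ] [ 0.2501  0.7655 -0.1955  1.8687  0.7006  0.619   2.6133]
0.096 0.18191828729057796 [ 0.561  -0.1633  0.0533] [ 0.2887  0.7882 -0.2545  1.8707  0.6798  0.5966  2.6234]
0.085 -0.09912276242320132 [ 0.5604 -0.1787  0.0122] [ 0.8933  1.1208 -1.0399  1.7916  1.0806  0.9387  2.499 ]
```

Run:
```python
from h import *
from station import env
T=lambda m:print(m,env.sense()["t"],env.sense()["ee_pos"],env.sense()["contact_force"])
rv=tool(bu,0,1)[2]; g=toe0-bu*.24
env.move_to([.25,.5,.5],env.sense()["tcp_rot"]);T("a")
env.move_to([.42,.08,.5],rv);T("b")
env.move_to(g+Z*.09,rv);T("c")
env.line_to(g+Z*.007,speed=.06);T("d")
env.set_gripper(0.2,100);T("e")
s=env.sense();print(s["opening"],s["grip_force"])
L=(toe0-s["ee_pos"])@bu; print("L",L,"h",s["ee_pos"][2])
env.pause(.1); f=env.grab_frame("top");cv2.imwrite("pics/t1.png",f["pixels"][150:380,250:500]);np.savez("pics/top1.npz",**f)
```

```text
a 1.2417 [0.2494 0.5002 0.4984] [ 0.861   0.8132 -1.0573]
b 2.9 [0.4201 0.0817 0.4998] [-0.5925 -0.7376  0.1691]
c 4.8417 [ 0.4646 -0.2634  0.0905] [-0.6671 -0.0132 -0.2583]
d 6.375 [ 0.4637 -0.2644  0.0073] [-0.5562 -0.7594 -0.1112]
e 6.9583 [ 0.4631 -0.2645  0.0074] [-1.4112  1.1383  5.3254]
0.28641695410072193 99.27177786827087
L 0.24019739788850628 h 0.007419675382894331
```

View pics/t1.png

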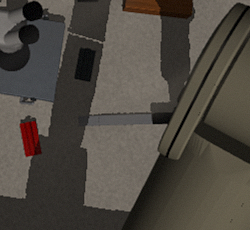

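```bash
cat >> h.py <<'E'
L,h=.2402,.0074
E
python3 - <<'E'
from h import *
from station import env
T=lambda m:print(m,env.sense()["t"],env.sense()["ee_pos"],env.sense()["contact_force"])
p=env.sense()["ee_pos"]
env.line_to(p+Z*.1,speed=.12);T("lift")
th=pitch(.045,.004,.003)
p,r=pose(.045,.05,th,L,h,1);env.move_to(p,r);T("pre")
p,r=pose(.045,.006,th,L,h,1);env.line_to(p,speed=.05);T("down");print(p,r,env.sense()["tcp_rot"])
ims=[]
for n in("top","scene"):
    f=env.grab_frame(n);np.savez(f"pics/{n}2.npz",**f);ims.append(f["pixels"])
c=[ims[0][160:290,230:400],ims[1][140:270,140:310]]
c=[np.clip(cv2.resize(i,(520,398),interpolation=cv2.INTER_CUBIC)[:,:400].astype(float)*1.4,0,255) if 0 else np.clip(cv2.resize(i,(400,306),interpolation=cv2.INTER_CUBIC).astype(float)*1.5,0,255) for i in c]
cv2.imwrite("pics/ins.png",np.hstack(c).astype(np.uint8))
E
```

```text
lift 8.0917 [ 0.4627 -0.2639  0.1067] [-0.0756 -0.566  -3.7073]
pre 8.825 [ 0.5592 -0.1944  0.1533] [-0.6787 -0.5744 -4.8047]
down 9.8583 [ 0.56   -0.1958  0.1108] [-0.2079  0.053  -3.9075]
[ 0.5597 -0.1957  0.1105] [ 2.0326  1.9539 -0.4322] [ 2.0322  1.9534 -0.4318]
```

View pics/ins.png

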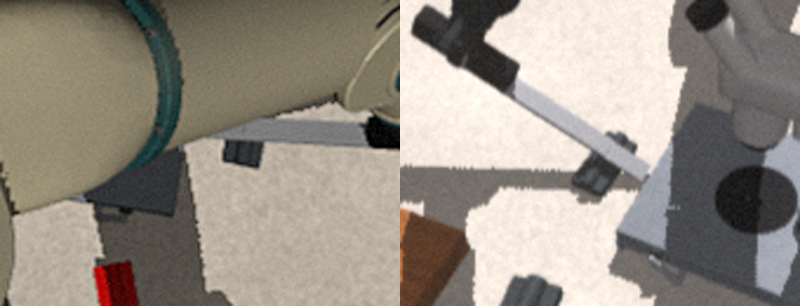

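Run:
```python
from h import *
from station import env
f=np.load("pics/scene2.npz");print("toe scene",onz(f,(140+648/2.353-400/2.353,140+172/2.353),.008),"expect",O+u*.045)
f0=np.mean([env.sense()["contact_force"] for _ in range(1)],0)
def go(d,sp):
    th=pitch(d,.004,.0015);p,r=pose(d,.004,th,L,h,1);env.line_to(p,rot=r,speed=sp)
    s=env.sense();df=s["contact_force"]-f0
    act=(s["ee_pos"]-p)@u
    return s["t"],df@u,df[2],np.cross(Z,u)@df,act*1e3
hit=False
for d in np.arange(.048,.0721,.003):
    o=go(d,.03);print(d,np.round(o,2))
    if o[1]<-5: hit=True;break
f1=0
if not hit:
    b=o[1]; 
    for d in np.arange(d+.0005,.103,.0005):
        o=go(d,.015); 
        if abs(o[1]-b)>1.5 or round(d*1e4)%40==0: print(round(d,4),np.round(o,2))
        if o[1]-b<-5: break
env.pause(.2);s=env.sense();print("d",d,s["t"],s["contact_force"]-f0,s["moment"])
```

```text
toe scene [0.5669 0.0246] expect [0.5682 0.0205 0.    ]
0.048 [10.6   0.03  0.56 -0.29 -0.29]
0.051000000000000004 [10.91 -0.14 -0.13 -0.47 -0.17]
0.054000000000000006 [11.21 -0.84  0.92  1.51 -0.23]
0.05700000000000001 [11.5  -0.19  1.1  -0.73 -0.19]
0.06000000000000001 [11.78 -0.36 -0.19  0.69 -0.11]
0.06300000000000001 [12.06  0.28  0.66  0.2  -0.1 ]
0.06600000000000002 [12.32 -0.    0.77 -0.33 -0.05]
0.06900000000000002 [12.59 -0.95  0.87  0.72 -0.04]
0.07200000000000002 [12.85 -0.18  0.57  0.24  0.03]
0.076 [14.85 -0.39  1.72  0.37 -0.01]
0.08 [16.85  0.89  1.08 -0.96  0.03]
0.084 [18.85 -0.73  0.6  -0.07  0.05]
0.088 [20.85 -0.29  0.61  0.64  0.02]
0.091 [22.35 -1.99  0.77  0.25 -0.59]
0.0915 [22.6  -4.79  1.38  0.7  -0.96]
0.092 [22.85 -5.12  1.56  0.88 -1.36]
0.0925 [23.1  -5.38  2.36  1.13 -1.81]
d 0.09250000000000004 23.3 [-1.057  -5.7837  2.7526] [-0.8817  0.1266  0.1057]
```

Contact was felt at d≈91 mm with about 5 N, roughly 27 mm inside the front edge, so the toe is on the stop. Now I'll lever.

```bash
cat >> h.py <<'E'
f0=np.array([-.2079,.053,-3.9075])
def dx(z): p=max(0,(z-.008)/.205); return .205*(1-np.cos(p))+.012*np.sin(p)
def lever(env,z,ext=0,db=.0912,sp=.03):  # ext: extra downward command at the handle
    d=db+dx(z);th=pitch(d,z,0);p,r=pose(d,z,th,L,h,1);env.line_to(p-Z*ext,rot=r,speed=sp)
    s=env.sense();M=R.from_rotvec(s["tcp_rot"]).as_matrix();bx=M[:,0];bz=-M[:,2]
    b=s["ee_pos"]-bz*h;df=s["contact_force"]-f0
    e=b-bx*(.3-L);t=b+bx*L
    return dict(t=s["t"],fu=df@u,fz=df[2],zend=e[2]*1e3,ztoe=t[2]*1e3,dtoe=(t-O)@u*1e3,pit=-np.arcsin(bx[2]),grip=s["opening"])
def show(o): print({k:round(float(v),3) for k,v in o.items()})
E
python3 - <<'E'
from h import *
from station import env
for z in np.arange(.005,.0271,.002):
    o=lever(env,z);show(o)
    if o["fz"]>32 or o["zend"]<1.5 or abs(o["fu"])>12: print("stop",z);break
E
```

```text
{'t': 23.633, 'fu': -3.715, 'fz': 1.718, 'zend': 54.128, 'ztoe': 4.915, 'dtoe': 90.572, 'pit': 0.165, 'grip': 0.284}
{'t': 23.892, 'fu': -4.728, 'fz': 0.954, 'zend': 49.84, 'ztoe': 6.952, 'dtoe': 90.628, 'pit': 0.143, 'grip': 0.288}
{'t': 24.15, 'fu': -3.508, 'fz': 2.668, 'zend': 45.625, 'ztoe': 9.141, 'dtoe': 90.927, 'pit': 0.122, 'grip': 0.282}
{'t': 24.408, 'fu': -1.066, 'fz': 12.237, 'zend': 41.882, 'ztoe': 12.184, 'dtoe': 91.437, 'pit': 0.099, 'grip': 0.289}
{'t': 24.667, 'fu': -1.268, 'fz': 13.457, 'zend': 37.439, 'ztoe': 14.31, 'dtoe': 91.561, 'pit': 0.077, 'grip': 0.288}
{'t': 24.925, 'fu': -1.462, 'fz': 13.248, 'zend': 32.923, 'ztoe': 16.361, 'dtoe': 91.717, 'pit': 0.055, 'grip': 0.282}
{'t': 25.183, 'fu': -1.606, 'fz': 13.652, 'zend': 28.437, 'ztoe': 18.391, 'dtoe': 91.771, 'pit': 0.033, 'grip': 0.29}
{'t': 25.442, 'fu': -2.421, 'fz': 14.011, 'zend': 24.016, 'ztoe': 20.438, 'dtoe': 91.8, 'pit': 0.012, 'grip': 0.285}
{'t': 25.7, 'fu': -1.847, 'fz': 15.086, 'zend': 19.622, 'ztoe': 22.399, 'dtoe': 91.765, 'pit': -0.009, 'grip': 0.287}
{'t': 25.958, 'fu': -3.098, 'fz': 14.326, 'zend': 15.328, 'ztoe': 24.398, 'dtoe': 91.697, 'pit': -0.03, 'grip': 0.283}
{'t': 26.217, 'fu': -2.798, 'fz': 17.708, 'zend': 11.275, 'ztoe': 26.571, 'dtoe': 91.589, 'pit': -0.051, 'grip': 0.287}
{'t': 26.467, 'fu': -2.973, 'fz': 18.75, 'zend': 7.109, 'ztoe': 28.537, 'dtoe': 91.445, 'pit': -0.071, 'grip': 0.285}
```

Run:
```python
from h import *
from station import env
for z in np.arange(.0275,.0311,.0005):
    o=lever(env,z);show(o)
    if o["fz"]>27 or o["zend"]<1.2 or abs(o["fu"])>12: print("stop",z);break
env.pause(.7);o=env.sense();print(z,o["t"],o["contact_force"]-f0)
ims=[]
for n in("top","scene"):
    f=env.grab_frame(n);np.savez(f"pics/{n}3.npz",**f);ims.append(f["pixels"])
c=[ims[0][180:280,220:350],ims[1][180:300,195:351]]
cv2.imwrite("pics/up.png",np.hstack([np.clip(cv2.resize(i,(400,308),interpolation=cv2.INTER_CUBIC).astype(float)*1.8,0,255) for i in c]).astype(np.uint8))
```

```text
{'t': 26.717, 'fu': -3.482, 'fz': 17.898, 'zend': 6.224, 'ztoe': 29.065, 'dtoe': 91.454, 'pit': -0.076, 'grip': 0.289}
{'t': 26.967, 'fu': -3.942, 'fz': 18.964, 'zend': 5.234, 'ztoe': 29.56, 'dtoe': 91.384, 'pit': -0.081, 'grip': 0.28}
{'t': 27.217, 'fu': -3.511, 'fz': 19.623, 'zend': 4.195, 'ztoe': 30.025, 'dtoe': 91.358, 'pit': -0.086, 'grip': 0.284}
{'t': 27.467, 'fu': -4.019, 'fz': 19.905, 'zend': 3.178, 'ztoe': 30.492, 'dtoe': 91.318, 'pit': -0.091, 'grip': 0.287}
{'t': 27.717, 'fu': -4.595, 'fz': 19.012, 'zend': 2.183, 'ztoe': 30.974, 'dtoe': 91.237, 'pit': -0.096, 'grip': 0.285}
{'t': 27.967, 'fu': -3.868, 'fz': 18.152, 'zend': 1.173, 'ztoe': 31.425, 'dtoe': 91.188, 'pit': -0.101, 'grip': 0.286}
stop 0.030000000000000002
0.030000000000000002 28.6667 [-3.5287 -4.6864 18.9255]
```

View pics/up.png

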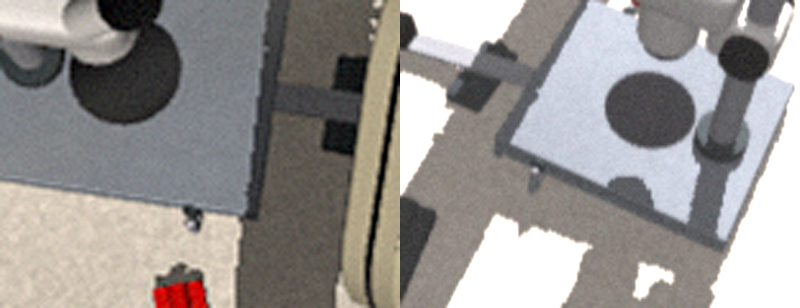

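The prop's arm, at crop (535,178), now hangs vertical instead of slanting back, so it looks upright. I'll let the stand down slowly and watch where the load leaves the bar.

Run:
```python
from h import *
from station import env
for z in np.arange(.029,.0145,-.001):
    o=lever(env,z,db=.0905,sp=.025);show(o)
    if o["fz"]<3: break
print("z",z)
f=env.grab_frame("scene");np.savez("pics/scene4.npz",**f)
```

```text
{'t': 29.017, 'fu': -3.23, 'fz': 18.319, 'zend': 2.857, 'ztoe': 30.543, 'dtoe': 91.21, 'pit': -0.092, 'grip': 0.286}
{'t': 29.267, 'fu': -3.525, 'fz': 17.873, 'zend': 4.839, 'ztoe': 29.462, 'dtoe': 91.252, 'pit': -0.082, 'grip': 0.283}
{'t': 29.517, 'fu': -3.187, 'fz': 15.753, 'zend': 6.839, 'ztoe': 28.374, 'dtoe': 91.263, 'pit': -0.072, 'grip': 0.284}
{'t': 29.767, 'fu': -2.497, 'fz': 15.386, 'zend': 8.896, 'ztoe': 27.386, 'dtoe': 91.328, 'pit': -0.062, 'grip': 0.286}
{'t': 30.017, 'fu': -3.015, 'fz': 15.699, 'zend': 11.043, 'ztoe': 26.456, 'dtoe': 91.404, 'pit': -0.051, 'grip': 0.281}
{'t': 30.267, 'fu': -2.27, 'fz': 12.985, 'zend': 12.858, 'ztoe': 25.146, 'dtoe': 91.459, 'pit': -0.041, 'grip': 0.285}
{'t': 30.517, 'fu': -4.572, 'fz': 9.951, 'zend': 14.122, 'ztoe': 23.371, 'dtoe': 91.436, 'pit': -0.031, 'grip': 0.286}
{'t': 30.767, 'fu': -3.994, 'fz': 5.009, 'zend': 15.498, 'ztoe': 21.639, 'dtoe': 91.482, 'pit': -0.02, 'grip': 0.283}
{'t': 31.017, 'fu': -5.697, 'fz': 1.459, 'zend': 17.554, 'ztoe': 20.393, 'dtoe': 91.411, 'pit': -0.009, 'grip': 0.288}
z 0.020999999999999994
```

Run:
```python
from h import *
from station import env
def st(m): s=env.sense();print(m,round(s["t"],2),s["ee_pos"],s["contact_force"]-f0)
th=pitch(.086,.016,.002)
p,r=pose(.0885,.017,th,L,h,1);env.line_to(p,rot=r,speed=.03);st("free")
p,r=pose(.086,.016,th,L,h,1);env.line_to(p,rot=r,speed=.03);st("back")
bx=tool(u,th,1)[0]
p2=p-bx*.02;env.line_to(p2,speed=.03);st("out1")
p3=p-bx*.125;env.line_to(p3,speed=.07);st("out2")
p4=p3+Z*.03;env.line_to(p4,speed=.08)
g=toe0-bu*L; rv=tool(bu,0,1)[2]
env.line_to(g+Z*.05,rot=rv,speed=.08);st("over")
env.line_to(g+Z*(h+.004),speed=.05);st("low")
for k in np.arange(.003,-.0025,-.001):
    env.line_to(g+Z*(h+k),speed=.01);s=env.sense()
    if (s["contact_force"]-f0)[2]>2.5: break
st("laid")
```

```text
free 31.73 [ 0.5603 -0.1735  0.0407] [ 0.372   0.5847 -0.0831]
back 31.98 [ 0.5601 -0.1778  0.0399] [ 0.6985  0.3301 -0.3354]
out1 32.8 [ 0.5596 -0.1971  0.0415] [ 0.6456  0.3581 -0.2086]
out2 34.45 [ 0.5557 -0.3013  0.0488] [-0.2377  0.2555 -0.1189]
over 36.42 [ 0.4641 -0.2647  0.0501] [-0.0118 -1.076  -0.9022]
low 37.34 [ 0.4636 -0.2646  0.0116] [-0.0769 -0.1101 -0.1314]
laid 38.59 [ 0.4636 -0.2645  0.0074] [-1.9556  1.5259 11.5335]
```

Run:
```python
from h import *
from station import env
env.set_gripper(.75);p=env.sense()["ee_pos"]
env.line_to(p+Z*.13,speed=.1)
q=env.sense()["joint_pos"]
env.move_to([.36,-.36,.3],env.sense()["tcp_rot"]);env.pause(.3)
s=env.sense();print(s["t"],s["contact_force"])
t=env.grab_frame("top");sc=env.grab_frame("scene");np.savez("pics/top5.npz",**t);np.savez("pics/scene5.npz",**sc)
c=[t["pixels"][140:300,200:470],sc["pixels"][140:300,140:350]]
cv2.imwrite("pics/end.png",np.vstack([np.clip(cv2.resize(i,(600,300),interpolation=cv2.INTER_CUBIC).astype(float)*1.6,0,255) if k else np.clip(cv2.resize(i,(500,296),interpolation=cv2.INTER_CUBIC)[:, :].astype(float)*1.6,0,255) if 0 else np.clip(cv2.resize(i,(600,300)).astype(float)*1.6,0,255) for k,i in enumerate(c)]).astype(np.uint8))
```

```text
41.675 [-0.3252 -0.1996 -0.5795]
```

View pics/end.png

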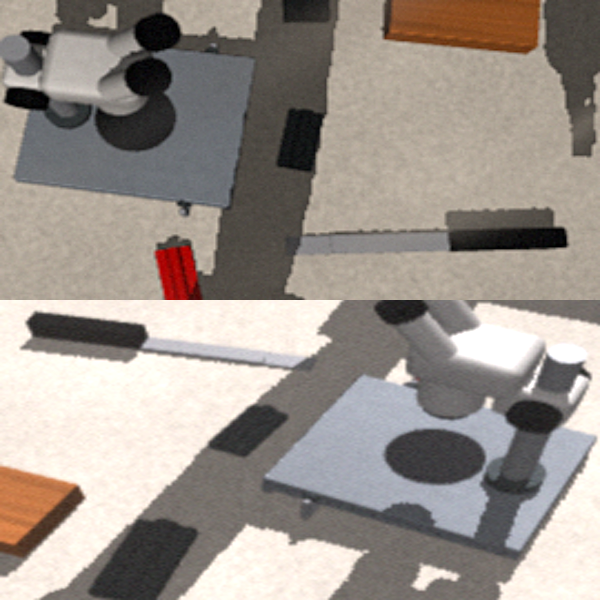

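The stand sits tilted on its prop, whose arm shows at (307,508). The bar lies flat from (290,243) to (565,238), clear of the block at (300,140) and the stand, and the robot touches nothing.

```bash
python3 -c "
from station import env
print(env.job_done())"
```

```text
the job is handed in; nothing more can be done
None
```

Job handed in at about 42 s of the 61 s allowed: the stand rests on what the camera shows as its upright prop, and the bar lies flat on the bench clear of stand and block; no verdict was returned.

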